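# Open the twist-lock canister

### The job

Pull the breakfast caddy's sliding tray out by its upright post as far as it goes, so that the steel canister comes out from under the shelf. Then twist the canister's lid loose: these lids are made left-handed and right-handed and yours cannot be told by eye, so try one way and, if it soon stops dead, turn the other way until it stops, then lift it straight off. Finish while holding the lid in the gripper, still and level, some 10 cm straight above its canister, with the tray still fully out and the other breakfast things left where they stand.

Things in the scene. Friction and masses are not known exactly. Their poses are not given: they have to be found in the camera images.
- caddy: Wooden caddy fixed to the table, 150 (x) by 400 (y) mm, yaw varies. Origin at the centre of its underside. Two rails 34 mm high run along its y axis, inner faces at x = -62 and +62 mm, outer at -74 and +74. Over its -y end, y = -200 to -95 mm, is a shelf (underside 175, top 190 mm high) on four posts; the rest is open above.
- tray (a joint): How far the caddy's tray has slid, in m: it starts at 0 (canister under the shelf); 0.15 is fully out, hard against the steel bar at the end. It grows towards the caddy's +y. Sliding takes about 7 N of friction (more when fast), and the tray stays where it is left.
- tray_post (a point): Centre of the top of the tray's upright round wooden post, 22 mm in diameter and 73 mm tall, its top 105 mm above the table; pull the tray by it. It stands 120 mm from the canister's axis on the caddy's +y side, in open air. Axes parallel to the caddy's.
- mouth (a point): Centre of the rim (112 mm above the table) of the plain steel canister, 78 mm in diameter, fixed to the tray. Moves with the tray, axes parallel to the caddy's. One way, anticlockwise or clockwise, new each time and hidden, the lid turns about 45 degrees to a firm stop and then lifts out; the other way it meets a stop at about 10 (forced hard, it gives to 25).
- lid: Loose steel lid, 120 g: disc 76 mm wide, 10 thick, with a straight grip bar on top, 50 long (lid x), 12 thick (lid y), its top 40 mm above the origin. Origin: centre of the disc's underside, on the rim; z up. A stem reaches 24 mm down: lift 30 mm to free it. Starts locked, x within 3 degrees of the caddy's x. Turns easily; turn it the right way to its stop before lifting, else it catches.
- egg_cup: Bystander: stainless egg cup, 48 mm wide, 64 mm tall, standing on the caddy's shelf. Origin under its foot.
- mug_a: Bystander: blue enamel mug, 80 mm wide and tall, handle towards its +y, on the robot's side of the caddy's shelf end. Origin under its centre.
- mug_b: Bystander: the same mug, on the left of the table. Origin under its centre.
- butter_dish: Bystander: white butter dish with lid, 110 by 170 mm, 89 mm tall, on the right. Origin under its centre.
- bread_rack: Bystander: wooden crispbread rack with slots, 90 by 190 mm, 89 mm tall, beyond the caddy. Origin under its centre.
- spoon: Bystander: steel spoon lying on the left of the table.

How it is judged:
By the outcome, as a careful person would: the job done as asked, in the order asked, and still so for the second after the job is handed in, while the arm keeps its last pose, push and grip.
It also fails if it takes over 59 s, if anything falls off the work surface, if the arm or the gripper's body presses on something with over 40 N, if the wrist force passes 120 N, or if a joint passes its speed limit or range.

### The arm

A 6-joint arm with a two-finger parallel gripper is mounted at the origin on the work surface. World frame = base frame: x ahead of the robot, y to its left, z up, the work surface at z = 0. Lengths are in m, angles in rad, forces in N, time in s.
With the tool pointing down it reaches from about 0.3 to 0.875 m from the base axis. Payload 6.4 kg.
Tool frame: the origin (TCP) lies at the centre of the arm's flange, where the gripper is bolted on; the fingertips stand 173 mm ahead of it and the grasp point (between the pads) lies 155 mm ahead of it; z points along the fingers, y is the line along which they close (so a half turn about z gives the same grasp; the last joint's range is limited). The gripper opens to 85 mm and grips with 20 to 120 N. Pads are 22 mm wide; open, the fingers measure 114 mm over their backs; the gripper's body (76 mm by 85 mm) begins 54 mm behind the grasp point. The pads swing forward as they close: fully open they stand 13 mm farther back than shut.
Start: joints at [-0.206, 0.181, 1.607, -0, 1.354, -0.206], TCP at [0.575, 0, 0.405] pointing down, gripper open.
Joint ranges: [-2.99, 2.99], [-0.89, 2.07], [0.3, 2.58], [-1.14, 4.28], [0, 2.63], [-3.12, 3.12]. Speed limits (rad/s): [2.57, 2.57, 3.01, 3.14, 3.14, 3.14].

### API

Orientations are given as a unit quaternion [w, x, y, z].
In Python, from bench import get_obs, camera, get_calibration, hand_in gives the robot as it stands. The module is installed in compiled form; this text tells all that it offers.
- The arm moves only by the tool drive_tool, never from a script. Its argument "increments" is a list of rows, each a list of 2 entries, a list of its own where there are three numbers: the shift along the tool's x, y, z normalised to -1 to 1, where 1 is 250 mm, then the turn about the tool's z normalised to -1 to 1, where 1 is 90 degrees. A call has exactly 8 rows; each row is the pose to reach, as a shift and turn from the pose commanded when the call began, along the tool's axes at that moment; what a row does not reach only later rows make up. A row lasts 1/8 s, in which the tool goes at most 62.5 mm and 10.7 degrees, less where a joint would pass 70% of its speed; a pose out of reach is approached as far as the arm can. A call with a number of a shift or a turn outside -1 to 1 is refused whole. A call with a gripper value outside its range is refused whole. "claw" is the closure, from 0 (fully open) to 1 (shut), set as the call begins (left out, the last holds). The fingers move at their own pace and stop on an object; the grip force is fixed at half the most. Time passes only in rows, so rows that repeat a pose let the fingers close, or fill a call up. It gives the time, the measured TCP pose, the force and the opening at its end, in the units of the state.
- get_obs(): the state, without advancing time (a new reading comes with each control period).
- camera(name): name is "scene" or "side" or "wrist"; returns the picture (420x560x3 uint8, blue, green, red); there is no depth.
- get_calibration(name): a dict with "K" (3x3 intrinsics, pixels), "origin" and "orientation" of the camera in the world. Camera axes: x right, y down, z forward; pixel columns grow to the right and rows downward; lengths in m; the calibration is good to about 2 mm. The wrist camera is an equidistant fisheye: a pixel r from the principal point sees the ray r / f radians off the axis. A picture is of the moment at which its call begins: read the wrist's pose just before it. get_calibration takes no time and is no camera call; for the wrist camera it gives the pose at the moment of the call.
- hand_in(): hands the job in, once; it reports no verdict.
The state is a dict: "time_s": time; "q": joint angles; "dq": joint speeds; "joint_efforts": joint torques, N m; "eef_pos": TCP position; "eef_rot": TCP orientation; "wrist_force": force on the tool from outside, world axes, zero at the start; "torque": the same for the moment, N m; "opening": opening from 0.0 (shut) to 1.0 (fully open).
Only numpy, scipy, OpenCV 4.12 (cv2) and the standard library are available. Lean on these libraries where they do the work, as an engineer would, in place of code of your own. Each camera call takes 0.05 s, during which the arm holds its last target. There are 200 camera calls.

## Working session

There is one attempt and no reset: what is moved stays moved. The work goes in short steps, Python scripts to look and compute and a tool call to move; the robot and the scene stay as the last step left them, time stands still between calls to the robot, and variables do not carry over. Pictures are saved under pics/ and viewed, on a budget of 10 in all, crops included, one or two more only if the job needs it, and the job is handed in when it is done.

Besides the shell and the picture viewer there is one more tool, called after "Emit:" by a JSON object that holds its "name" and its "arguments", one argument or row to a line. drive_tool: Moves the arm, as the interface text tells. Its arguments: {"type":"object","properties":{"increments":{"type":"array","items":{"type":"array"}},"claw":{"type":"number"}},"required":["increments"]}

```bash
mkdir -p pics
cat > h.py <<'E'
import numpy as np, cv2
from bench import *
from scipy.spatial.transform import Rotation as R
def rot(q): return R.from_quat([q[1],q[2],q[3],q[0]]).as_matrix()
def onplane(c,u,v,z):
    K=np.array(c["K"]);d=rot(c["orientation"])@np.linalg.inv(K)@[u,v,1];o=np.array(c["origin"])
    return (o+d*(z-o[2])/d[2]).round(4)
def proj(c,p):
    p=rot(c["orientation"]).T@(np.array(p)-c["origin"]);q=np.array(c["K"])@p;return (q[:2]/q[2]).round(1)
E
python3 - <<'E'
from h import *
for n in("scene","side"):
    cv2.imwrite(f"pics/{n}0.png",cv2.resize(camera(n),(800,600),interpolation=3));c=get_calibration(n);print(n,c)
o=get_obs();print({k:np.round(v,3) for k,v in o.items()})
E
```

```text
scene {'K': array([[504.20694363,   0.        , 284.47156373],
       [  0.        , 504.20694363, 217.09911173],
       [  0.        ,   0.        ,   1.        ]]), 'origin': array([1.24609773, 0.22882413, 1.34050725]), 'orientation': array([-0.15531599,  0.57406861,  0.77386572, -0.21783944])}
side {'K': array([[444.23567812,   0.        , 285.16585227],
       [  0.        , 444.23567812, 213.52165518],
       [  0.        ,   0.        ,   1.        ]]), 'origin': array([ 0.17181708, -1.07032491,  0.80744637]), 'orientation': array([-0.48528813,  0.86073144, -0.12785061,  0.08538761])}
{'time_s': np.float64(0.1), 'q': array([-0.206,  0.181,  1.608,  0.   ,  1.354, -0.206]), 'dq': array([-0.   , -0.001, -0.003,  0.001,  0.001,  0.001]), 'joint_efforts': array([-0.0000e+00, -4.4587e+01, -3.5224e+01, -0.0000e+00,  4.0000e-03,
        0.0000e+00]), 'eef_pos': array([0.575, 0.   , 0.404]), 'eef_rot': array([-0.001,  0.707,  0.707, -0.   ]), 'wrist_force': array([-0.37 , -0.144,  0.667]), 'torque': array([-0.015,  0.005,  0.018]), 'opening': np.float64(1.005)}
```

View pics/scene0.png

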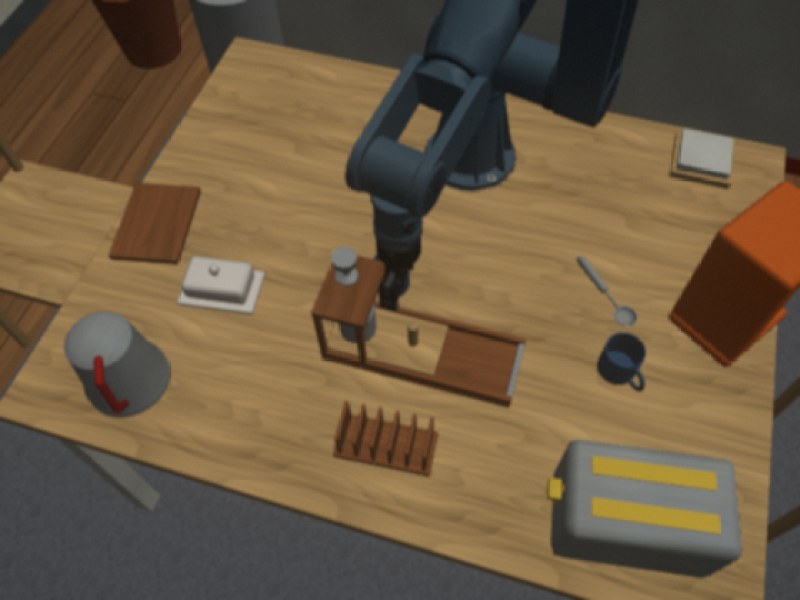

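View pics/side0.png

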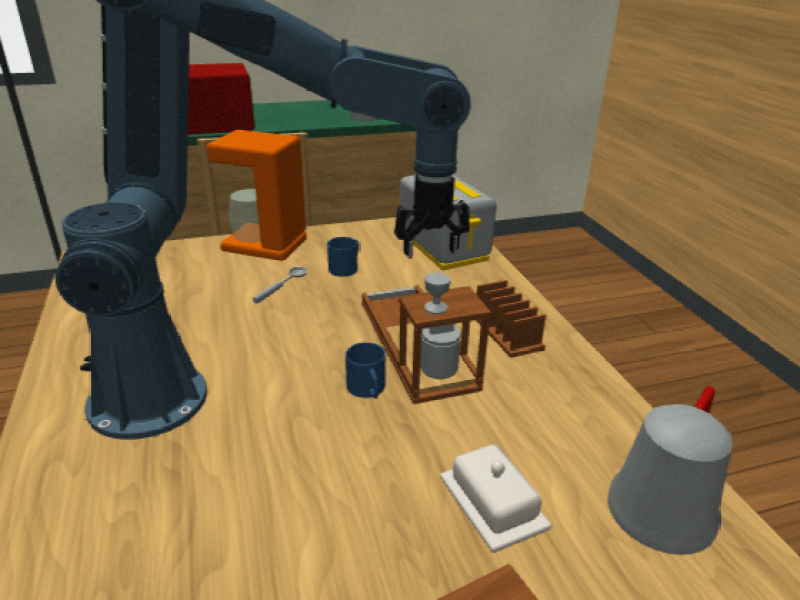

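Scene: the caddy's shelf is at about (348,290), the post at (413,332) and the bar end at (517,370). The side view agrees. Next I'll crop the scene picture for precision.

Run:
```python
from h import *
im=camera("scene");cv2.imwrite("pics/c1.png",cv2.resize(im[165:290,210:375],None,fx=4.8,fy=4.8,interpolation=cv2.INTER_CUBIC))
```

```text
(no output)
```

View pics/c1.png

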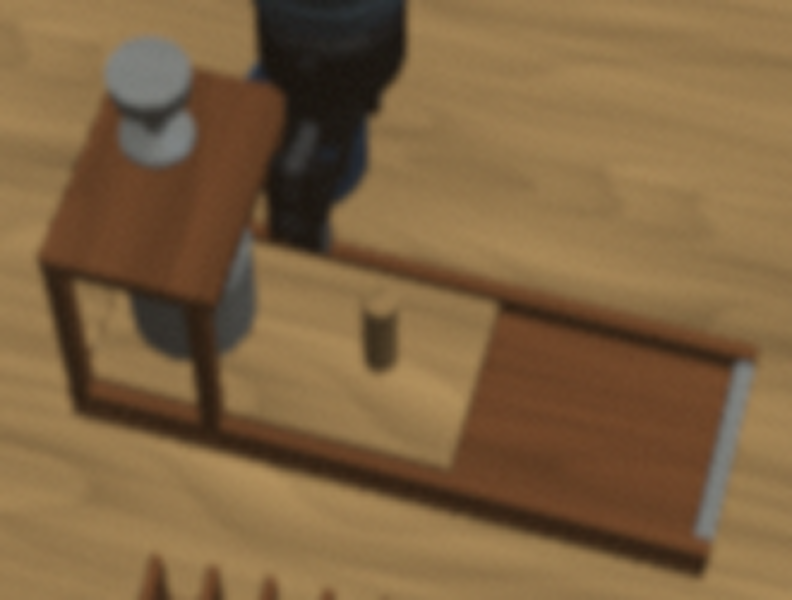

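```bash
cat >> h.py <<'E'
def c2w(X,p):
    x,y,t=X;return np.array([x+np.cos(t)*p[0]-np.sin(t)*p[1],y+np.sin(t)*p[0]+np.cos(t)*p[1],p[2]])
def fitcaddy(c,obs):
    from scipy.optimize import least_squares
    f=lambda X:np.concatenate([proj(c,c2w(X,p))-np.array(u) for p,u in obs])
    r=least_squares(f,[.6,0,0],diff_step=1e-3,x_scale=[.1,.1,.1]);return r
E
python3 - <<'E'
from h import *
c=get_calibration("scene")
k=lambda u,v:((u+.5)/4.8-.5+210,(v+.5)/4.8-.5+165)
obs=[((.074,.2,0),k(703,577)),((.074,.2,.034),k(708,547)),((.074,-.2,0),k(78,412)),((-.074,.2,.034),k(757,349)),
((.075,-.2,.19),k(40,262)),((.075,-.095,.19),k(214,303))]
r=fitcaddy(c,obs);print(r.x,r.fun.round(1))
T=onplane(c,*k(380,299),.105);print("post",T,"base",onplane(c,*k(380,365),.032))
w=r.x;d=T[:2]-w[:2];t=w[2];print("post in caddy",np.cos(t)*d[0]+np.sin(t)*d[1],-np.sin(t)*d[0]+np.cos(t)*d[1])
print(onplane(c,*k(283,92),.19))
E
```

```text
[0.5625 0.     0.    ] [-14.7  -4.  -14.7  -2.7 -14.1  -5.  -13.1  -5.2 -15.7  -6.6 -15.2  -5.4]
post [0.5662 0.0209 0.105 ] base [0.5708 0.0221 0.032 ]
post in caddy 0.0037000000000000366 0.0209
[ 0.497  -0.0583  0.19  ]
```

```bash
sed -i 's/return (q\[:2\]\/q\[2\]).round(1)/return q[:2]\/q[2]/; s/\[.6,0,0\],diff_step=1e-3,x_scale=\[.1,.1,.1\]/[.6,.01,.01]/' h.py
python3 - <<'E'
from h import *
c=get_calibration("scene")
k=lambda u,v:((u+.5)/4.8-.5+210,(v+.5)/4.8-.5+165)
obs=[((.074,.2,0),k(703,577)),((.074,.2,.034),k(708,547)),((.074,-.2,0),k(78,412)),((-.074,.2,.034),k(757,349)),
((.075,-.2,.19),k(40,262)),((.075,-.095,.19),k(214,303))]
r=fitcaddy(c,obs);print(r.x,r.fun.round(1))
T=onplane(c,*k(380,299),.105);w=r.x;d=T[:2]-w[:2];t=w[2];print("post in caddy",np.cos(t)*d[0]+np.sin(t)*d[1],-np.sin(t)*d[0]+np.cos(t)*d[1])
P=rot(get_obs()["eef_rot"]);print(P.round(3))
for nm,cal in (("wrist",get_calibration("wrist")),):print(cal)
E
```

```text
[0.56524693 0.0432388  0.01336391] [ 0.3  0.1  0.6  1.5 -0.9  0.3  0.9 -1.6 -1.1 -0.8  0.2  0. ]
post in caddy 0.000654462797240001 -0.022349543144077916
[[-0.     1.    -0.001]
 [ 1.     0.     0.   ]
 [ 0.    -0.001 -1.   ]]
{'K': array([[325.1922621 ,   0.        , 275.64591081],
       [  0.        , 325.1922621 , 212.2943058 ],
       [  0.        ,   0.        ,   1.        ]]), 'origin': array([0.57504113, 0.07689109, 0.37333049]), 'orientation': array([ 1.50548149e-01,  9.88602564e-01,  4.08708988e-04, -2.41541542e-04])}
```

Caddy fit: (0.565, 0.043), yaw 0.77°. The post is at (0.566, 0.021), 0.7 mm off the caddy's axis, so the two agree. I'll descend around it.

Emit:
{"name": "drive_tool", "arguments": {
  "increments": [
    [[0.084,-0.036,0.1],-0.0086],
    [[0.084,-0.036,0.2],-0.0086],
    [[0.084,-0.036,0.32],-0.0086],
    [[0.084,-0.036,0.44],-0.0086],
    [[0.084,-0.036,0.54],-0.0086],
    [[0.084,-0.036,0.62],-0.0086],
    [[0.084,-0.036,0.656],-0.0086],
    [[0.084,-0.036,0.656],-0.0086]
  ],
  "claw": 0
}}

```text
time_s: 1.15
eef_pos: [0.5658, 0.0211, 0.2402]
eef_rot: [-0.001, 0.702, 0.712, -0.0]
wrist_force: [-0.2, -0.4, 1.0]
opening: 1.0
```

Emit:
{"name": "drive_tool", "arguments": {
  "increments": [
    [[0,0,0],0],
    [[0,0,0],0],
    [[0,0,0],0],
    [[0,0,0],0],
    [[0,0,0],0],
    [[0,0,0],0],
    [[0,0,0],0],
    [[0,0,0],0]
  ],
  "claw": 1
}}

```text
time_s: 2.15
eef_pos: [0.5658, 0.021, 0.2413]
eef_rot: [-0.0, 0.702, 0.712, -0.0]
wrist_force: [-3.7, -1.1, 5.4]
opening: 0.24
```

The gripper has closed on the post (opening about 21 mm) with little side force. Pulling along the caddy's +y now.

Emit:
{"name": "drive_tool", "arguments": {
  "increments": [
    [[0.03,0,0],0],
    [[0.09,0,0],0],
    [[0.17,0,0],0],
    [[0.25,0,0],0],
    [[0.33,0,0],0],
    [[0.41,0,0],0],
    [[0.48,0,0],0],
    [[0.54,0,0],0]
  ]
}}

```text
time_s: 3.15
eef_pos: [0.5643, 0.1553, 0.2413]
eef_rot: [0.001, 0.702, 0.712, -0.001]
wrist_force: [-2.6, -8.8, 5.3]
opening: 0.244
```

Emit:
{"name": "drive_tool", "arguments": {
  "increments": [
    [[0.01,0,0],0],
    [[0.02,0,0],0],
    [[0.03,0,0],0],
    [[0.04,0,0],0],
    [[0.05,0,0],0],
    [[0.06,0,0],0],
    [[0.064,0,0],0],
    [[0.064,0,0],0]
  ]
}}

```text
time_s: 4.15
eef_pos: [0.5641, 0.1709, 0.2413]
eef_rot: [0.001, 0.702, 0.712, -0.001]
wrist_force: [-2.9, -5.7, 6.0]
opening: 0.242
```

Emit:
{"name": "drive_tool", "arguments": {
  "increments": [
    [[0.004,0,0],0],
    [[0.008,0,0],0],
    [[0.012,0,0],0],
    [[0.016,0,0],0],
    [[0.016,0,0],0],
    [[0.016,0,0],0],
    [[0.016,0,0],0],
    [[0.016,0,0],0]
  ]
}}

```text
time_s: 5.15
eef_pos: [0.5642, 0.1722, 0.2413]
eef_rot: [0.002, 0.702, 0.712, -0.003]
wrist_force: [-5.0, -21.1, 9.4]
opening: 0.243
```

The tray has met its stop: 21 N, about 151 mm of travel. Releasing, rising, then moving over the canister with the 90° turn.

Emit:
{"name": "drive_tool", "arguments": {
  "increments": [
    [[0,0,0],0],
    [[0,0,0],0],
    [[0,0,0],0],
    [[0,0,0],0],
    [[0,0,-0.08],0],
    [[0,0,-0.2],0],
    [[0,0,-0.36],0],
    [[0,0,-0.48],0]
  ],
  "claw": 0
}}

```text
time_s: 6.15
eef_pos: [0.5642, 0.1762, 0.3643]
eef_rot: [0.001, 0.702, 0.712, 0.001]
wrist_force: [0.4, -0.1, 0.2]
opening: 0.996
```

Emit:
{"name": "drive_tool", "arguments": {
  "increments": [
    [[-0.06,0,-0.08],0.1],
    [[-0.16,0,-0.08],0.21],
    [[-0.26,0,-0.08],0.32],
    [[-0.36,0,-0.08],0.43],
    [[-0.45,0,-0.08],0.54],
    [[-0.492,0,-0.08],0.65],
    [[-0.492,0,-0.08],0.76],
    [[-0.492,0,-0.08],0.87]
  ]
}}

```text
time_s: 7.15
eef_pos: [0.5656, 0.0528, 0.3824]
eef_rot: [0.0, 0.994, 0.106, 0.001]
wrist_force: [-0.1, 0.6, 0.2]
opening: 0.997
```

Emit:
{"name": "drive_tool", "arguments": {
  "increments": [
    [[0,0,0],0.1],
    [[0,0,0],0.13],
    [[0,0,0],0.13],
    [[0,0,0],0.13],
    [[0,0,0],0.13],
    [[0,0,0],0.13],
    [[0,0,0],0.13],
    [[0,0,0],0.13]
  ]
}}

```text
time_s: 8.15
eef_pos: [0.5656, 0.053, 0.3806]
eef_rot: [-0.0, 1.0, 0.007, -0.0]
wrist_force: [-0.6, 0.6, -0.1]
opening: 0.997
```

Run:
```python
from h import *
o=get_obs();print(o["eef_pos"],rot(o["eef_rot"]).round(3),o["q"],o["wrist_force"],o["torque"])
c=get_calibration("wrist");print(c)
cv2.imwrite("pics/w1.png",cv2.resize(camera("wrist"),(800,600),interpolation=3))
im=camera("scene");cv2.imwrite("pics/c2.png",cv2.resize(im[165:290,210:375],None,fx=4.8,fy=4.8,interpolation=cv2.INTER_CUBIC))
```

```text
[0.56558823 0.05299787 0.38062448] [[ 1.     0.014 -0.   ]
 [ 0.014 -1.     0.   ]
 [-0.    -0.    -1.   ]] [-1.15460167e-01  1.87822869e-01  1.64903078e+00  2.07617114e-05
  1.30488245e+00  1.44177199e+00] [-0.55288523  0.57863526 -0.08810391] [-0.00880641 -0.00369332 -0.07262813]
{'K': array([[325.1922621 ,   0.        , 275.64591081],
       [  0.        , 325.1922621 , 212.2943058 ],
       [  0.        ,   0.        ,   1.        ]]), 'origin': array([0.64214846, 0.05455841, 0.34993488]), 'orientation': array([ 0.10710224,  0.7040465 , -0.69397108, -0.10607439])}
```

View pics/w1.png

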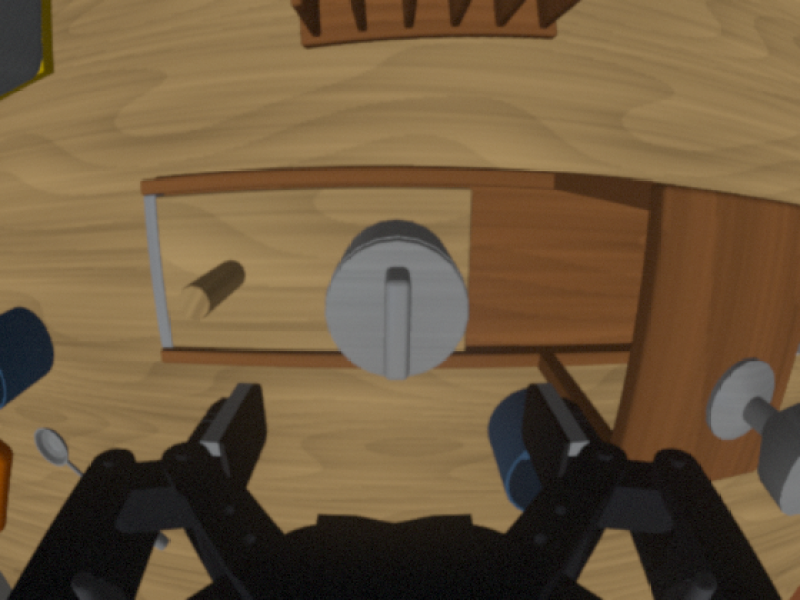

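View pics/c2.png

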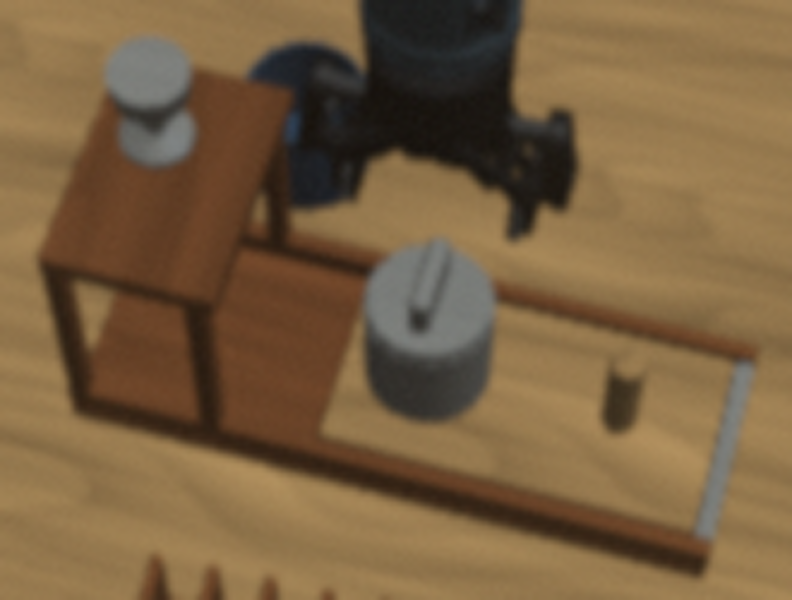

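The tray is against the bar, and the lid is clear in both pictures: wrist disc centre about (397,308), bar running (398,272) to (397,378), post top (194,304). Next step is to measure the lid and bar yaw.

```bash
cat >> h.py <<'E'
def fish(c,u,v,z):
    K=np.array(c["K"]);a,b=(u-K[0,2])/K[0,0],(v-K[1,2])/K[1,1];r=np.hypot(a,b)
    d=rot(c["orientation"])@[np.sin(r)*a/r,np.sin(r)*b/r,np.cos(r)];o=np.array(c["origin"]);return (o+d*(z-o[2])/d[2]).round(4)
E
python3 - <<'E'
from h import *
w=get_calibration("wrist");c=get_calibration("scene")
s=lambda u,v:((u+.5)*.7-.5,(v+.5)*.7-.5)
k=lambda u,v:((u+.5)/4.8-.5+210,(v+.5)/4.8-.5+165)
for n,p,z in (("discL",(326,308),.122),("discR",(468,308),.122),("discBot",(397,380),.122),("barfar",(398,270),.152),("barnear",(397,378),.152),("post",(194,304),.105)):print(n,fish(w,*s(*p),z))
for n,p,z in (("disc",(430,299),.122),("post",(628,361),.105),("bara",(440,241),.152),("barb",(418,314),.152)):print("scene",n,onplane(c,*k(*p),z))
E
```

```text
discL [0.568 0.089 0.122]
discR [0.5691 0.0152 0.122 ]
discBot [0.5272 0.0514 0.122 ]
barfar [0.5957 0.0523 0.152 ]
barnear [0.5434 0.0519 0.152 ]
post [0.5637 0.1715 0.105 ]
scene disc [0.5673 0.0516 0.122 ]
scene post [0.5646 0.1705 0.105 ]
scene bara [0.5454 0.0507 0.152 ]
scene barb [0.5953 0.0522 0.152 ]
```

Emit:
{"name": "drive_tool", "arguments": {
  "increments": [
    [[0.005,0.004,0.06],0],
    [[0.005,0.004,0.12],0],
    [[0.005,0.004,0.18],0],
    [[0.005,0.004,0.23],0],
    [[0.005,0.004,0.27],0],
    [[0.005,0.004,0.3],0],
    [[0.005,0.004,0.314],0],
    [[0.005,0.004,0.314],0]
  ]
}}

```text
time_s: 9.25
eef_pos: [0.5669, 0.052, 0.3022]
eef_rot: [0.0, 1.0, 0.007, 0.0]
wrist_force: [0.2, 0.2, 0.4]
opening: 1.0
```

Emit:
{"name": "drive_tool", "arguments": {
  "increments": [
    [[0,0,0],0],
    [[0,0,0],0],
    [[0,0,0],0],
    [[0,0,0],0],
    [[0,0,0],0],
    [[0,0,0],0],
    [[0,0,0],0],
    [[0,0,0],0]
  ],
  "claw": 1
}}

```text
time_s: 10.25
eef_pos: [0.567, 0.052, 0.3025]
eef_rot: [0.0, 1.0, 0.007, 0.0]
wrist_force: [0.2, -0.2, 3.9]
opening: 0.129
```

```bash
cat > s.py <<'E'
from h import *
o=get_obs();M=rot(o["eef_rot"]);print(o["time_s"],o["eef_pos"].round(4),"yaw",np.degrees(np.arctan2(M[1,0],M[0,0])).round(2),"tilt",M[:2,2].round(3),"F",o["wrist_force"].round(1),"T",o["torque"].round(2),o["opening"])
E
python3 s.py
```

```text
10.25 [0.567  0.052  0.3025] yaw 0.77 tilt [ 0.001 -0.   ] F [ 0.2 -0.2  3.9] T [-0.01  0.03 -0.03] 0.12903606125916353
```

Bar gripped: opening 11 mm, almost no side force. Trying anticlockwise (negative tool turn), gently, to about 13°.

Emit:
{"name": "drive_tool", "arguments": {
  "increments": [
    [[0,0,0],-0.02],
    [[0,0,0],-0.04],
    [[0,0,0],-0.06],
    [[0,0,0],-0.08],
    [[0,0,0],-0.1],
    [[0,0,0],-0.12],
    [[0,0,0],-0.14],
    [[0,0,0],-0.145]
  ]
}}

```text
time_s: 11.25
eef_pos: [0.567, 0.052, 0.3025]
eef_rot: [-0.0, 0.993, 0.121, 0.0]
wrist_force: [0.1, 0.7, 5.1]
opening: 0.127
```

```bash
python3 s.py
```

```text
11.25 [0.567  0.052  0.3025] yaw 13.86 tilt [0.001 0.   ] F [0.1 0.7 5.1] T [ 0.02  0.   -0.6 ] 0.12677820737438714
```

Emit:
{"name": "drive_tool", "arguments": {
  "increments": [
    [[0,0,0],-0.005],
    [[0,0,0],-0.01],
    [[0,0,0],-0.015],
    [[0,0,0],-0.02],
    [[0,0,0],-0.025],
    [[0,0,0],-0.025],
    [[0,0,0],-0.025],
    [[0,0,0],-0.025]
  ]
}}

```text
time_s: 12.25
eef_pos: [0.567, 0.0519, 0.3025]
eef_rot: [-0.0, 0.99, 0.139, 0.0]
wrist_force: [0.4, -0.1, 5.6]
opening: 0.128
```

```bash
python3 s.py
```

```text
12.25 [0.567  0.0519 0.3025] yaw 16.01 tilt [0.001 0.001] F [ 0.4 -0.1  5.6] T [-0.02  0.07 -1.03] 0.1278688654452409
```

The torque climbs with angle (0.6 to 1.0 N·m in 2°), so it stopped at about 11° and this is the wrong way. Turning clockwise.

Emit:
{"name": "drive_tool", "arguments": {
  "increments": [
    [[0,0,0],0.06],
    [[0,0,0],0.12],
    [[0,0,0],0.18],
    [[0,0,0],0.24],
    [[0,0,0],0.3],
    [[0,0,0],0.36],
    [[0,0,0],0.42],
    [[0,0,0],0.42]
  ]
}}

```text
time_s: 13.25
eef_pos: [0.5669, 0.052, 0.3025]
eef_rot: [-0.0, 0.982, -0.188, 0.0]
wrist_force: [-1.1, 0.4, 4.3]
opening: 0.126
```

```bash
python3 s.py
```

```text
13.25 [0.5669 0.052  0.3025] yaw -21.72 tilt [ 0. -0.] F [-1.1  0.4  4.3] T [-0.02  0.07 -0.17] 0.1262674453215894
```

Free past −20° with little torque, so this is the right way. On towards 45°.

Emit:
{"name": "drive_tool", "arguments": {
  "increments": [
    [[0,0,0],0.04],
    [[0,0,0],0.08],
    [[0,0,0],0.12],
    [[0,0,0],0.16],
    [[0,0,0],0.2],
    [[0,0,0],0.23],
    [[0,0,0],0.25],
    [[0,0,0],0.25]
  ]
}}

```text
time_s: 14.25
eef_pos: [0.5665, 0.0518, 0.3025]
eef_rot: [0.001, 0.927, -0.376, -0.001]
wrist_force: [-3.2, -1.8, 7.8]
opening: 0.129
```

```bash
python3 s.py
```

```text
14.25 [0.5665 0.0518 0.3025] yaw -44.14 tilt [-0.001 -0.001] F [-3.2 -1.8  7.8] T [-0.21  0.64  0.16] 0.1292466348767761
```

Emit:
{"name": "drive_tool", "arguments": {
  "increments": [
    [[0,0,0],0.01],
    [[0,0,0],0.02],
    [[0,0,0],0.03],
    [[0,0,0],0.04],
    [[0,0,0],0.04],
    [[0,0,0],0.04],
    [[0,0,0],0.04],
    [[0,0,0],0.04]
  ]
}}

```text
time_s: 15.25
eef_pos: [0.5662, 0.0517, 0.3025]
eef_rot: [0.001, 0.915, -0.404, -0.001]
wrist_force: [-6.3, -2.7, 10.1]
opening: 0.128
```

```bash
python3 s.py
```

```text
15.25 [0.5662 0.0517 0.3025] yaw -47.67 tilt [-0.003 -0.001] F [-6.3 -2.7 10.1] T [-0.45  0.95  0.5 ] 0.12792069551265667
```

Emit:
{"name": "drive_tool", "arguments": {
  "increments": [
    [[0,0,0],0.01],
    [[0,0,0],0.02],
    [[0,0,0],0.03],
    [[0,0,0],0.03],
    [[0,0,0],0.03],
    [[0,0,0],0.03],
    [[0,0,0],0.03],
    [[0,0,0],0.03]
  ]
}}

```text
time_s: 16.25
eef_pos: [0.5662, 0.0517, 0.3025]
eef_rot: [0.001, 0.905, -0.425, -0.001]
wrist_force: [-7.1, -3.3, 9.7]
opening: 0.13
```

```bash
python3 s.py
python3 - <<'E'
from h import *
im=camera("scene");cv2.imwrite("pics/c3.png",cv2.resize(im[165:290,210:375],None,fx=4.8,fy=4.8,interpolation=cv2.INTER_CUBIC))
E
```

```text
16.25 [0.5662 0.0517 0.3025] yaw -50.29 tilt [-0.003 -0.002] F [-7.1 -3.3  9.7] T [-0.43  0.94  1.11] 0.13039436193940604
```

View pics/c3.png

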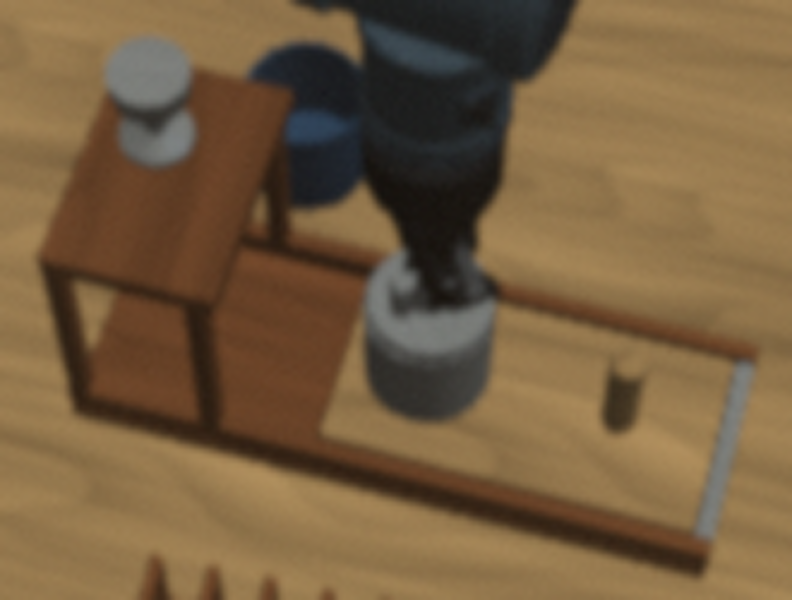

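Firm stop at about −46° (1.1 N·m at −50°), and the tray is still against the bar. Easing back slightly, then a gentle test lift.

Emit:
{"name": "drive_tool", "arguments": {
  "increments": [
    [[0,0,0],-0.01],
    [[0,0,0],-0.015],
    [[0,0,-0.008],-0.015],
    [[0,0,-0.016],-0.015],
    [[0,0,-0.024],-0.015],
    [[0,0,-0.032],-0.015],
    [[0,0,-0.04],-0.015],
    [[0,0,-0.04],-0.015]
  ]
}}

```text
time_s: 17.3
eef_pos: [0.5655, 0.0524, 0.3096]
eef_rot: [0.001, 0.909, -0.416, -0.003]
wrist_force: [-2.7, 0.1, -13.1]
opening: 0.123
```

```bash
python3 s.py
```

```text
17.3 [0.5655 0.0524 0.3096] yaw -49.16 tilt [-0.006  0.001] F [ -2.7   0.1 -13.1] T [-0.03  0.38  0.27] 0.12295102837036027
```

The downward pull of 13 N is more than the lid's 1.2 N weight. I need to see whether it rose or caught.

Run:
```python
from h import *
s=camera("side");s=cv2.resize(s[190:275,265:345],None,fx=5,fy=5,interpolation=2)
w=camera("wrist");w=cv2.resize(w[130:290,190:345],None,fx=2.55,fy=2.6,interpolation=2);w=cv2.resize(w,(395,425))
cv2.imwrite("pics/d4.png",np.hstack([s,w]))
```

```text
(no output)
```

View pics/d4.png

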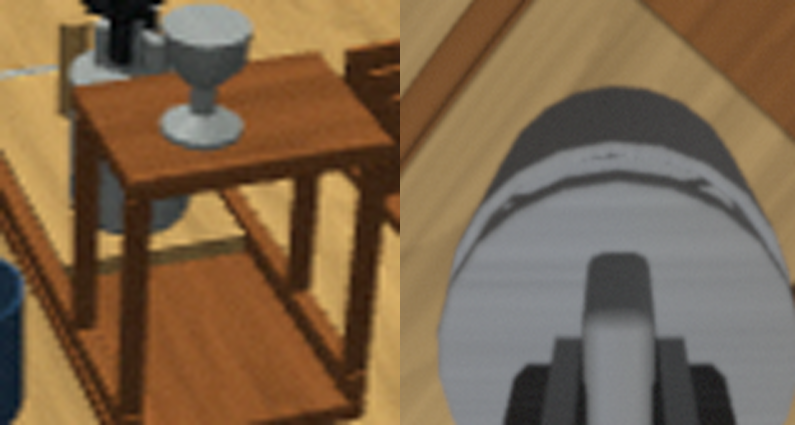

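The wrist view shows a clear gap all round under the disc, with the bar aligned to the pads, so the lid is rising. I'll relieve the small sideways offset and lift on.

Emit:
{"name": "drive_tool", "arguments": {
  "increments": [
    [[-0.003,0.003,0],0],
    [[-0.003,0.003,-0.006],0],
    [[-0.003,0.003,-0.012],0],
    [[-0.003,0.003,-0.018],0],
    [[-0.003,0.003,-0.024],0],
    [[-0.003,0.003,-0.03],0],
    [[-0.003,0.003,-0.036],0],
    [[-0.003,0.003,-0.036],0]
  ]
}}

```text
time_s: 18.4
eef_pos: [0.5658, 0.0521, 0.3213]
eef_rot: [-0.0, 0.909, -0.416, 0.0]
wrist_force: [-0.3, 0.2, -1.2]
opening: 0.125
```

```bash
python3 s.py
```

```text
18.4 [0.5658 0.0521 0.3213] yaw -49.18 tilt [0. 0.] F [-0.3  0.2 -1.2] T [0.04 0.   0.06] 0.12496126222140372
```

Only the lid's weight (1.2 N) remains, so it is free. Lifting to 100 mm.

Emit:
{"name": "drive_tool", "arguments": {
  "increments": [
    [[0,0,-0.02],0],
    [[0,0,-0.05],0],
    [[0,0,-0.09],0],
    [[0,0,-0.14],0],
    [[0,0,-0.19],0],
    [[0,0,-0.24],0],
    [[0,0,-0.29],0],
    [[0,0,-0.325],0]
  ]
}}

```text
time_s: 19.4
eef_pos: [0.5659, 0.0521, 0.4035]
eef_rot: [-0.0, 0.909, -0.416, 0.0]
wrist_force: [-0.5, -0.6, -1.1]
opening: 0.126
```

Emit:
{"name": "drive_tool", "arguments": {
  "increments": [
    [[0,0,0],0],
    [[0,0,0],0],
    [[0,0,0],0],
    [[0,0,0],0],
    [[0,0,0],0],
    [[0,0,0],0],
    [[0,0,0],0],
    [[0,0,0],0]
  ]
}}

```text
time_s: 20.4
eef_pos: [0.5658, 0.0521, 0.4025]
eef_rot: [-0.0, 0.909, -0.416, 0.0]
wrist_force: [0.4, -0.5, -1.6]
opening: 0.128
```

```bash
python3 s.py
python3 - <<'E'
from h import *
s=camera("scene")[150:300,200:400];t=camera("side")[130:280,230:430]
cv2.imwrite("pics/e5.png",cv2.resize(np.vstack([s,t]),None,fx=2,fy=2,interpolation=2))
E
```

```text
20.4 [0.5658 0.0521 0.4025] yaw -49.18 tilt [0. 0.] F [ 0.4 -0.5 -1.6] T [0.01 0.02 0.03] 0.12763347289442123
```

View pics/e5.png

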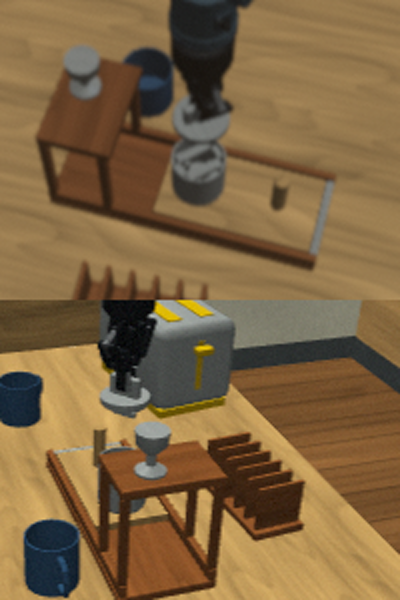

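The lid hangs above the open canister, the tray is at the bar, and the bystanders are in place. One enlarged look to check the lid is level.

Run:
```python
from h import *
s=camera("scene")[185:260,270:330];t=camera("side")[155:230,265:325]
c,d=get_calibration("scene"),get_calibration("side")
th=np.linspace(0,6.3,60)
out=[]
for im,cal,o in((s,c,(270,185)),(t,d,(265,155))):
    b=cv2.resize(im,None,fx=6.5,fy=6.5,interpolation=2)
    for a in th:
        for r,z in((.038,.212),(.038,.222)):
            p=(proj(cal,[.5658+r*np.cos(a),.0521+r*np.sin(a),z])-o+.5)*6.5;cv2.circle(b,tuple(int(i) for i in p),1,(0,0,255) if z<.22 else (0,255,0),-1)
    out.append(b)
cv2.imwrite("pics/f6.png",np.hstack(out))
```

```text
(no output)
```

View pics/f6.png

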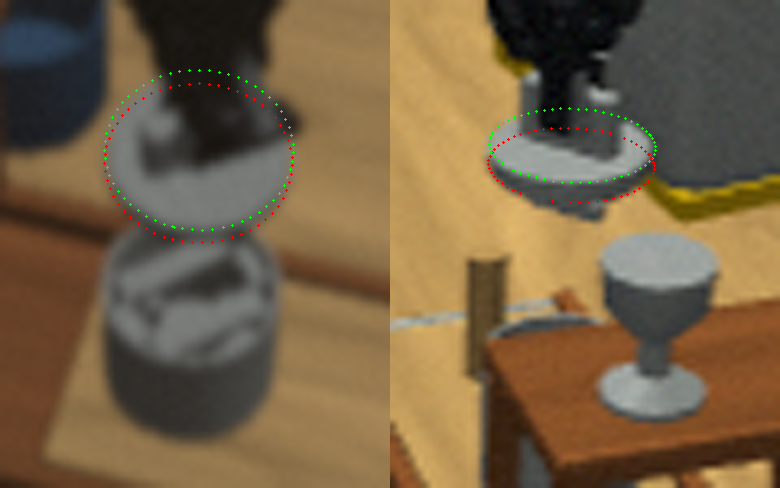

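The predicted level disc at z = 0.212–0.222 m overlays the lid in both views. The lid is level, centred and about 100 mm up, so I'm handing in.

```bash
python3 -c "
from bench import hand_in;print(hand_in())"
```

```text
the job is handed in; nothing more can be done
None
```

The lid is off and was handed in held level in the gripper, about 100 mm straight above its canister, after about 20.6 s of the 59 s allowed.

- **Tray:** I pulled it by the post until it met the steel bar (about 151 mm of travel, 21 N), and it was still at the bar in the last pictures.
- **Lid:** Anticlockwise it stopped at about 11°. I turned it clockwise to a firm stop at about 46° (1.1 N·m) and lifted it off.
- **Last checks:** The tool was upright and still, and the force matched the lid's weight (1.2–1.6 N). The outline of a level disc at that height fitted the lid in both camera views. The bystanders in the last pictures had not visibly moved; the butter dish and spoon were outside those crops.
- **What disagreed:** The first 10 mm of the lift pulled 13 N, so I shifted the tool about 1 mm and it came free. In the wrong direction I pressed to about 16°, which is past the stop but well short of the 25° it gives to when forced.

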